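# Crank the tray lift up to the transfer deck

### The arm

A 6-joint arm with a two-finger parallel gripper is mounted at the origin on the work surface. World frame = base frame: x ahead of the robot, y to its left, z up, the work surface at z = 0. Lengths are in mm, angles in rad, forces in N, time in s.
With the tool pointing down it reaches from about 350 to 775 mm from the base axis. Payload 7.3 kg.
Tool frame: the origin (TCP) lies midway between the tips of the shut fingers; the grasp point (between the pads) lies 19 mm behind it (bot.tcp_to_grasp is the distance from the TCP to the grasp point, in mm); z points along the fingers, y is the line along which they close (so a half turn about z gives the same grasp; the last joint's range is limited). The gripper opens to 92 mm and grips with 3 to 60 N. Pads are 19 mm wide; open, the fingers measure 130 mm over their backs; the gripper's body (75 mm by 190 mm) begins 47 mm behind the grasp point.
Start: joints at [0.983, 0.342, 1.524, -0, 1.275, -0.146], TCP at [224.462, 474.618, 226.741] pointing down, gripper open.
Joint ranges: [-2.53, 2.53], [-0.77, 2.02], [0.04, 2.7], [-1, 4.14], [0.28, 2.66], [-3.11, 3.11]. Speed limits (rad/s): [2.57, 2.57, 3.14, 3.14, 3.14, 3.14].

### API

Orientations are given as [roll, pitch, yaw] about the fixed x, y, z axes, in that order (R = Rz(yaw) Ry(pitch) Rx(roll)).
In Python, from plant import bot, viewer gives the robot as it stands. The module is installed in compiled form; this text tells all that it offers.
- The arm moves only by the shell command python3 -m handwheel 'ROWS'. ROWS is text: rows parted by semicolons, each of 7 numbers parted by spaces: the shift along the tool's x, y, z scaled (see below), then the turn, a rotation vector about the tool's x, y, z scaled (see below), then the opening, from -1 (shut) to 1 (fully open), so that 0 is half open. In form: tx ty tz rx ry rz gripper; .... A call has 1 to 8 rows; each row is the pose to reach, as a shift and turn from the pose commanded when the call began, along the tool's axes at that moment, turning the shorter way round; what a row does not reach only later rows make up. The controller multiplies each number of a shift by 10 cm and each number of a turn by pi rad. A row lasts 1/12 s, in which the tool goes at most 41.7 mm and 7.16 degrees, less where a joint would pass 70% of its speed; a pose out of reach is approached as far as the arm can. A call with a number of a shift or a turn outside -1 to 1 is refused whole. A call with a gripper value outside its range is refused whole. The fingers move at their own pace and stop on an object; the grip force is fixed at half the most. Time passes only in rows, so rows that repeat a pose let the fingers close. It gives the time, the measured TCP pose, the force, the opening and the grip force at its end, in the units of the state.
- bot.get_obs(): the state, without advancing time (a new reading comes with each control period).
- viewer.capture(name): name is "scene" or "top" or "wrist"; returns a dict with "frame" (480x640x3 uint8, red, green, blue), "fov_y" (degrees; the focal length in pixels is half the picture's height over the tangent of half this angle, whatever the lens; pixels are square), "cx", "cy" (the principal point, pixels), "T" (4x4, takes a point from camera to world coordinates). Camera axes: x right, y down, z forward; pixel columns grow to the right and rows downward; lengths in mm; the calibration is good to about 2 mm. A picture is of the moment at which its call begins. There is no depth.
- bot.close_job(): hands the job in; it is judged then, once.
Trained networks look in a picture, given as the dict that the camera call returned (one of the last four; its "shot" number tells which), for a name from the list of things; names that differ only in an ending like _2 or _b are one class to them, and where a whole thing is asked for, a point or a joint stands for the part that bears it (a point fixed in the world has none). Each returns a list of dicts, best first, with "score" (0 to 1); they miss things now and then, are a little off and sometimes report something else, mostly with a low value. They report only what shows in the picture. A call takes as long as a camera call.
- viewer.recognise(target, picture): "centre" ([column, row] in pixels, amid what is visible of it).
- viewer.cut_out(target, picture): "pixels" (480x640 bool, what is visible of it) and "centre" ([column, row] in pixels, amid what is visible of it).
The state is a dict: "time": time; "joint_positions": joint angles; "dq": joint speeds; "tau": joint torques, N m; "tool_pos": TCP position; "tcp_rot": TCP orientation; "contact_force": force on the tool from outside, world axes, zero at the start; "moment": the same for the moment, N m; "grip_width": finger opening in mm; "finger_force": force on a finger pad.
Only numpy, scipy, OpenCV 4.12 (cv2) and the standard library are available. Lean on these libraries where they do the work, as an engineer would, in place of code of your own. Each camera call takes 0.05 s, during which the arm holds its last target. There are 200 camera calls.

### The job

Take the loose crank from its white rest, seat it fully home on the hidden cross-shaped drive socket of the blue tray lift (feel for it with light pressure, never force it), and only then wind the lift clockwise until the platform is level with the transfer deck beside it. Leave the crank seated flush in the drive and let go of it; keep the parts tray on the platform and leave the other things on the bench where they are.

Things in the scene. Friction and masses are not known exactly. Their poses are not given: they have to be found in the camera images.
- crank: Loose upright crank, 0.38 kg give or take 20 percent. Origin: centre of the underside of its steel flange (48 mm across, 6 mm thick), on the turning axis; z up along the axis, x along the crank arm to the knob. The steel arm (16 mm wide, 10 to 18 mm above the origin) leads from the hub to the knob.
- hub (a point): Grip point in the crank's orange hub block, on its axis, 28 mm above the crank's origin. The block is 32 mm along the crank's x and 24 mm along its y, from 6 to 46 mm above the crank's origin: grip across the 24 mm. Axes as the crank's.
- crank_bit: The shaft below the flange, fixed to the crank, same origin and axes as crank: round, 29 mm across, down to 30 mm below the flange, then a cross-shaped key (four lobes 8 mm wide, 6.5 in the last 2.5 mm, 27 mm across, along the crank's x and y) from 30 to 44 mm below. Over 60 N in all of its contacts (pushing, wedging) counts as forcing.
- knob_mid (a point): Mid-height of the crank's black knob: upright, round, 20 mm across, 46 mm long, spinning freely on its pin, 70 mm from the crank's axis along the crank's x and 44 mm above the crank's origin. The knob can be gripped and led round in a level circle without turning the gripper.
- rest: White block 80 x 80 x 56 mm fixed to the table, with an upright round hole, 32 mm across, in which the crank is parked, the flange lying on its top. Origin: centre of its underside.
- lift: The tray lift, fixed to the table: blue drive housing, platform, transfer deck. Origin: on the table under the bore's axis; y points to platform and deck. Clockwise winding (from above) raises the platform 24 mm a full turn, anticlockwise lowers it. Turning takes about 0.22 Nm (3 N at the knob); it stays where it is left.
- drive_mouth (a point): Centre of the round bore in the flat top of the blue housing (84 x 84 mm, top 90 mm above the table), z up. The bore is 30.6 mm across with a 3 mm chamfer. With the crank fully home its flange lies flush on the housing, the crank's origin at this point. Not home, it stands about 14 mm proud.
- socket (a point): Mouth of the hidden cross-shaped socket (slots 9.6 mm wide), 30 mm down the bore. Its angle is unknown and not given here: the key fits every 90 degrees, within some 3 degrees either way. A friction plug in its mouth gives way at about 5 N and does not spring back, so push the crank lightly (some 10 to 17 N) while turning it, until it sinks in.
- platform_edge (a point): Top face of the aluminium platform, at the middle of its yellow-edged side next to the transfer deck: its height must be brought to the deck's. At the start it lies 15 to 33 mm below. The platform (130 x 140 mm) moves only up and down.
- deck_edge (a point): Top of the fixed steel transfer deck (86 mm above the table) at the middle of its yellow edge, next to the platform: the height to reach.
- platform: The platform; origin at the middle of its top face, z up.
- parts_tray: Clear plastic tray, 110 x 110 x 18 mm, with black parts, lying loose on the platform. Origin: centre of its underside.
- bottle: Bystander: white squeeze bottle, 64 mm across, 130 mm high. Leave it.
- module_a: Bystander: black box 70 x 50 x 24 mm lying on the table. Leave it.
- module_b: Bystander: black box 60 x 50 x 20 mm lying on the lift's transfer deck. Leave it.
- yellow_box: Bystander: yellow box 60 x 40 x 30 mm. Leave it.
- driver: Bystander: screwdriver lying on the grey mat. Leave it.
- brush: Bystander: brush lying on the grey mat. Leave it.

How it is judged (in metres and radians):
On the way:
1. the crank is fully home on the drive before the lift has been wound (z of crank in the frame of drive_mouth below 0.003 m and horizontal distance between crank and drive_mouth below 0.004 m and angle between crank's own z axis and vertical below 0.07 rad and z of platform_edge in the frame of deck_edge below -0.01 m), for 0.2 s.
At the end, for the whole second after the job is handed in: The platform's top is level with the transfer deck within 3 mm, the crank stands in the drive with its flange flush on the housing (gap under 3 mm, upright within 4 degrees, within 4 mm of the bore's centre), the parts tray lies on the platform, all at rest and the crank let go (z of platform_edge in the frame of deck_edge between -0.003 and 0.003 m and z of crank in the frame of drive_mouth below 0.003 m and horizontal distance between crank and drive_mouth below 0.004 m and angle between crank's own z axis and vertical below 0.07 rad and distance between parts_tray and platform below 0.025 m and linear speed of crank below 0.01 m/s and linear speed of platform below 0.005 m/s); the robot touches nothing.
It fails at once if the crank's shaft or key is forced: more than 60 N of contact on it (contact force between crank_bit and anything else above 60 N).
It fails at once if the parts tray is knocked out of place or tipped (distance between parts_tray and platform above 0.03 m or angle between parts_tray's own z axis and vertical above 0.3 rad).
It fails at once if a bystander is moved more than 20 mm (distance of any of bottle, module_a, module_b, yellow_box, driver, brush from where it was at the start of the episode above 0.02 m).
It also fails if it takes over 72 s, if anything falls off the work surface, if the arm or the gripper's body presses on something with over 40 N, if the wrist force passes 120 N, or if a joint passes its speed limit or range.

## Working session

There is one attempt and no reset: what is moved stays moved. The work goes in short steps, Python scripts to look and compute and a shell command to move; the robot and the scene stay as the last step left them, time stands still between calls to the robot, and variables do not carry over. Pictures are saved under pics/ and viewed, at most 10 in all, crops included, and the job is handed in when it is done.

```bash
mkdir -p pics
cat > h.py <<'E'
import numpy as np, cv2
from plant import bot, viewer
def K(p):
    f=240/np.tan(np.radians(p["fov_y"])/2); return f,p["cx"],p["cy"]
def ray(p,uv):
    f,cx,cy=K(p); d=np.array([(uv[0]-cx)/f,(uv[1]-cy)/f,1.]); T=np.array(p["T"])
    return T[:3,3],T[:3,:3]@d
def onz(p,uv,z):
    o,d=ray(p,uv); return o+d*(z-o[2])/d[2]
def proj(p,X):
    T=np.array(p["T"]); f,cx,cy=K(p); c=T[:3,:3].T@(np.array(X)-T[:3,3]); return np.array([cx+f*c[0]/c[2],cy+f*c[1]/c[2]])
def save(p,n,img=None): cv2.imwrite("pics/"+n,cv2.cvtColor(p["frame"] if img is None else img,cv2.COLOR_RGB2BGR))
E
python3 - <<'E'
from h import *
o=bot.get_obs();print(o)
zs=dict(crank=40,hub=46,knob_mid=100,rest=56,lift=90,drive_mouth=90,deck_edge=86,platform_edge=60,parts_tray=70,bottle=100,yellow_box=30,module_a=24,driver=5)
for c in ("top","scene"):
    p=viewer.capture(c); save(p,c+".png"); print(c,p["fov_y"],np.round(p["T"],2).tolist())
    for k,z in zs.items():
        r=viewer.recognise(k,p)[:2]
        print(k,[(round(q["score"],2),np.round(q["centre"]).tolist(),np.round(onz(p,q["centre"],z)).tolist()) for q in r])
E
```

```text
{'time': 0.0, 'joint_positions': array([ 9.83014554e-01,  3.42720106e-01,  1.52498765e+00, -1.71976117e-05,
        1.27540142e+00, -1.45971404e-01]), 'dq': array([ 6.11102887e-04, -9.32601295e-04,  4.99901924e-04, -8.03881563e-04,
        4.35335266e-06, -7.58722679e-04]), 'tau': array([-1.83052503e-03, -4.31229794e+01, -2.44220513e+01,  7.15612387e-02,
        5.61025995e-02, -9.45713396e-05]), 'tool_pos': array([224.22721809, 474.27007102, 226.05657268]), 'tcp_rot': array([-3.14008988e+00, -2.04312025e-04,  2.69978715e+00]), 'contact_force': array([-0.40123967, -0.50356838,  0.0546207 ]), 'moment': array([-0.04535218,  0.0042761 ,  0.01946231]), 'finger_force': 0.0, 'grip_width': 91.49500683091377}
top 46.96859912095991 [[-0.0, -0.98, 0.19, 284.06], [-1.0, 0.0, -0.0, -105.2], [0.0, -0.19, -0.98, 1511.04], [0.0, 0.0, 0.0, 1.0]]
crank [(0.84, [389.0, 273.0], [491.0, -329.0, 40.0])]
hub [(0.62, [390.0, 273.0], [489.0, -331.0, 46.0])]
knob_mid [(0.56, [390.0, 269.0], [493.0, -321.0, 100.0])]
rest [(0.58, [396.0, 283.0], [461.0, -343.0, 56.0])]
lift [(0.78, [209.0, 267.0], [501.0, 147.
[... 999 characters left out ...]
0, 90.0]), (0.56, [472.0, 412.0], [499.0, 361.0, 90.0])]
drive_mouth [(0.95, [403.0, 396.0], [588.0, 286.0, 90.0])]
deck_edge [(0.73, [403.0, 394.0], [585.0, 282.0, 86.0])]
platform_edge [(0.73, [408.0, 384.0], [557.0, 262.0, 60.0])]
parts_tray [(0.57, [425.0, 364.0], [510.0, 248.0, 70.0]), (0.54, [405.0, 395.0], [577.0, 280.0, 70.0])]
bottle [(0.84, [236.0, 251.0], [730.0, -139.0, 100.0]), (0.46, [299.0, 176.0], [505.0, -298.0, 100.0])]
yellow_box [(0.76, [245.0, 308.0], [755.0, -42.0, 30.0])]
module_a [(0.87, [378.0, 234.0], [388.0, -99.0, 24.0]), (0.56, [474.0, 412.0], [466.0, 351.0, 24.0])]
driver [(0.57, [251.0, 156.0], [547.0, -540.0, 5.0]), (0.46, [424.0, 364.0], [482.0, 226.0, 5.0])]
```

View pics/top.png

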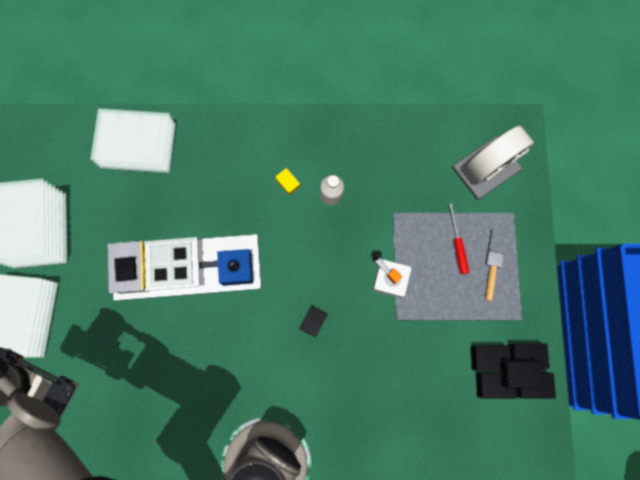

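View pics/scene.png

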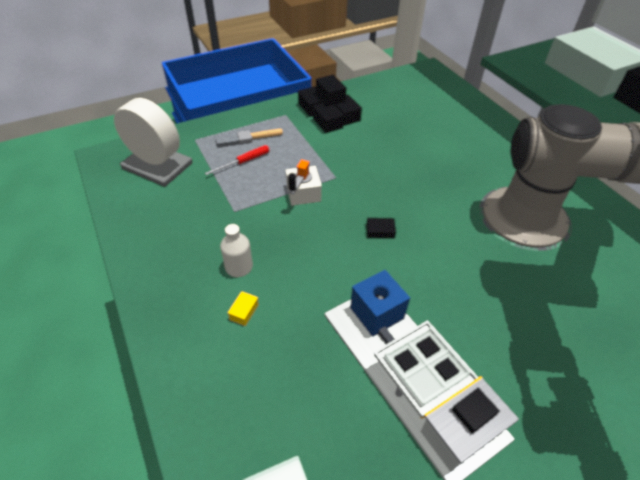

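The top view shows the rest with the crank near (393,277), with its orange hub at (394,276) and black knob at (377,256). The blue housing with its bore is near (234,266), with the platform and deck to its left. The scene view shows the bore at (381,293).

```bash
cat >> h.py <<'E'
def blob(p,lo,hi,box,dark=False):
    im=cv2.cvtColor(p["frame"],cv2.COLOR_RGB2HSV); m=cv2.inRange(im,lo,hi); x0,y0,x1,y1=box
    q=np.zeros_like(m); q[y0:y1,x0:x1]=m[y0:y1,x0:x1]
    n,l,s,c=cv2.connectedComponentsWithStats(q); i=1+np.argmax(s[1:,4]); return c[i],s[i],cv2.minAreaRect(np.argwhere(l==i)[:,::-1].astype(np.float32))
E
python3 - <<'E'
from h import *
for c,B in (("top",dict(o=(375,255,415,300),k=(368,245,386,264),b=(210,240,260,290),h=(222,256,245,276))),("scene",dict(o=(285,155,320,185),k=(285,170,300,192),b=(345,265,415,340),h=(370,284,392,304)))):
    p=viewer.capture(c)
    o,so,ro=blob(p,(3,150,120),(20,255,255),B["o"]); k,sk,_=blob(p,(0,0,0),(180,255,60),B["k"])
    b,sb,rb=blob(p,(100,100,60),(125,255,255),B["b"]); h,sh,_=blob(p,(0,0,0),(180,255,60),B["h"])
    print(c,o,so,ro,k,sk,b,sb,rb,h,sh)
    print("orange",onz(p,o,100),"knob",onz(p,k,115),"blue",onz(p,b,90),"hole",onz(p,h,90))
p=viewer.capture("wrist"); print(np.round(p["T"],3).tolist(),p["fov_y"])
E
```

```text
top [394.00925926 275.62037037] [388 270  13  13 108] ((394.0000305175781, 275.5), (10.60660171508789, 9.192387580871582), 45.0) [375.75 254.85] [372 251   9  10  60] [234.38238141 266.678606  ] [ 217  249   35   36 1033] ((234.0499725341797, 266.6499938964844), (33.36297607421875, 33.89985656738281), 85.60128784179688) [233.86206897 266.24137931] [229 262  10   9  58]
orange [ 475.49001712 -331.66271887  100.        ] knob [ 527.23056336 -284.12352485  115.        ] blue [501.04315137  81.03148343  90.        ] hole [502.19438595  82.41030066  90.        ]
scene [302.80794702 167.77483444] [297 160  12  18 151] ((302.1538391113281, 168.26925659179688), (10.791021347045898, 16.868722915649414), 7.125016689300537) [291.60869565 182.32608696] [289 175   7  16  92] [378.85809405 301.3732834 ] [ 351  270   59   65 2403] ((378.7880859375, 300.6245422363281), (54.99591064453125, 52.31318283081055), 52.43141174316406) [377.  294.5] [376 294   3   2   6]
orange [ 483.7369519  -321.62449911  100.        ] knob [ 538.85985161 -268.76214873  115.        ] blue [521.64005797 102.57905412  90.        ] hole [516.2081346   86.85230866  90.        ]
[[0.429, 0.862, 0.27, 150.534], [0.903, -0.41, -0.127, 508.378], [0.001, 0.298, -0.954, 384.738], [0.0, 0.0, 0.0, 1.0]] 65.06944904473242
```

```bash
A="-1 -.57 0 0 0 .311 1"; 
python3 -m handwheel '-1 -.57 0 0 0 .311 1;-1 -.57 0 0 0 .311 1;-1 -.57 0 0 0 .311 1;-1 -.57 0 0 0 .311 1;-1 -.57 0 0 0 .311 1;-1 -.57 0 0 0 .311 1;-1 -.57 0 0 0 .311 1;-1 -.57 0 0 0 .311 1'
python3 -m handwheel '-1 .5 0 0 0 .312 1;-1 .5 0 0 0 .312 1;-1 .5 0 0 0 .312 1;-1 .5 0 0 0 .312 1;-1 .5 0 0 0 .312 1;-1 .5 0 0 0 .312 1;-1 .5 0 0 0 .312 1;-1 .5 0 0 0 .312 1'
python3 -m handwheel '-.11 .84 0 0 0 0 1;-.11 .84 0 0 0 0 1;-.11 .84 0 0 0 0 1'
python3 -m handwheel '-.11 .84 0 0 0 0 1;-.11 .84 0 0 0 0 1;-.11 .84 0 0 0 0 1'
python3 -m handwheel '-.11 .84 0 0 0 0 1;-.11 .84 0 0 0 0 1;-.11 .84 0 0 0 0 1;-.11 .84 0 0 0 0 1;-.11 .84 0 0 0 0 1'
python3 - <<'E'
from h import *
p=viewer.capture("wrist"); save(p,"w1.png"); print(np.round(p["T"],3).tolist()); print(proj(p,[502,82,90]))
E
```

```text
time: 2.22
tool_pos: [290.6, 380.2, 226.8]
tcp_rot: [3.141, -0.0, 1.716]
contact_force: [-0.1, 0.8, -0.0]
grip_width: 91.6
finger_force: 0.0
time: 2.88
tool_pos: [355.1, 288.9, 226.8]
tcp_rot: [-3.142, -0.0, 0.736]
contact_force: [-0.4, -0.1, 0.5]
grip_width: 91.6
finger_force: 0.0
time: 3.13
tool_pos: [407.0, 215.6, 226.8]
tcp_rot: [3.139, -0.0, 0.739]
contact_force: [0.4, 0.3, -0.0]
grip_width: 92.0
finger_force: 0.0
time: 3.38
tool_pos: [455.8, 145.9, 226.8]
tcp_rot: [3.139, -0.001, 0.738]
contact_force: [0.7, 0.1, -1.0]
grip_width: 91.7
finger_force: 0.0
time: 3.8
tool_pos: [500.6, 81.5, 226.5]
tcp_rot: [-3.141, 0.0, 0.742]
contact_force: [-0.9, 0.8, -0.6]
grip_width: 91.8
finger_force: 0.0
[[0.674, -0.705, -0.221, 559.752], [-0.739, -0.644, -0.2, 135.275], [-0.001, 0.298, -0.955, 384.427], [0.0, 0.0, 0.0, 1.0]]
[320.047137   223.10106641]
```

View pics/w1.png

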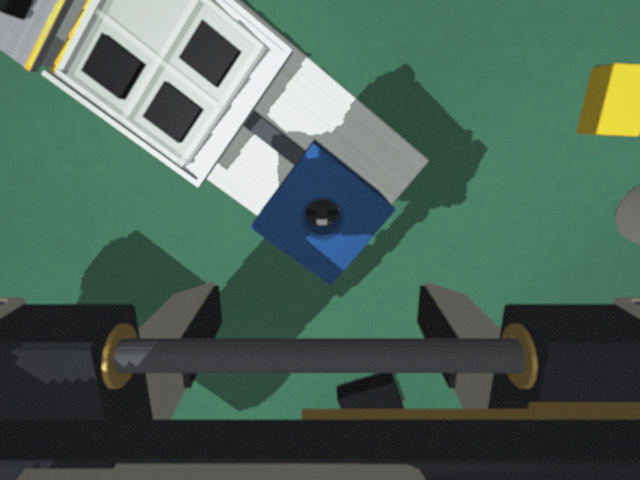

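The wrist view shows the blue housing with its bore at about (322,216), some 7 px from the prediction. The tray lies at upper left and the yellow box at right.

```bash
python3 - <<'E'
from h import *
p=viewer.capture("wrist")
im=p["frame"]; c=im[190:245,290:355]; save(p,"w1c.png",cv2.convertScaleAbs(cv2.resize(c,None,fx=9,fy=9,interpolation=cv2.INTER_CUBIC),alpha=2))
h,s,_=blob(p,(0,0,0),(180,255,55),(298,192,346,242)); print("hole",h,s,onz(p,h,90), onz(p,(s[0]+s[2]/2,s[1]+s[3]/2),90))
b,s,r=blob(p,(100,120,40),(125,255,255),(230,120,420,300)); bx=cv2.boxPoints(r); print(r,bx)
for q in bx: print(onz(p,q,90))
print(onz(p,r[0],90))
E
for i in 1 2; do :; done
python3 -m handwheel '-.99 .96 0 0 0 0 1;-.99 .96 0 0 0 0 1;-.99 .96 0 0 0 0 1;-.99 .96 0 0 0 0 1'
python3 -m handwheel '-.99 .96 0 0 0 0 1;-.99 .96 0 0 0 0 1;-.99 .96 0 0 0 0 1;-.99 .96 0 0 0 0 1'
python3 -m handwheel '-.99 .96 0 0 0 0 1;-.99 .96 0 0 0 0 1;-.99 .96 0 0 0 0 1;-.99 .96 0 0 0 0 1;-.99 .96 0 0 0 0 1;-.99 .96 0 0 0 0 1'
python3 - <<'E'
from h import *
p=viewer.capture("wrist"); save(p,"w2.png"); print(np.round(p["T"],3).tolist()); print(bot.get_obs()["joint_positions"])
E
```

```text
hole [322.34899329 211.31711409] [306 200  34  26 596] [510.23620347  87.69737232  90.        ] [509.57031781  86.37489923  90.        ]
((322.3780212402344, 215.40245056152344), (106.04198455810547, 106.66669464111328), 38.65980911254883) [[247.65851 223.92685]
 [314.29266 140.63416]
 [397.09753 206.87805]
 [330.46338 290.17075]]
[461.66903524 125.26317196  90.        ]
[546.52954552 129.3711766   90.        ]
[553.22595271  46.10410036  90.        ]
[464.00250655  35.74127448  90.        ]
[507.77386181  85.40146255  90.        ]
time: 4.23
tool_pos: [492.5, -59.4, 227.0]
tcp_rot: [3.14, 0.001, 0.742]
contact_force: [0.2, 0.1, -0.1]
grip_width: 91.7
finger_force: 0.0
time: 4.57
tool_pos: [484.7, -197.7, 226.9]
tcp_rot: [3.14, 0.001, 0.741]
contact_force: [-0.5, -0.1, -0.6]
grip_width: 91.9
finger_force: 0.0
time: 5.07
tool_pos: [477.3, -330.7, 226.4]
tcp_rot: [-3.14, -0.001, 0.742]
contact_force: [0.4, -0.4, 0.1]
grip_width: 91.7
finger_force: 0.0
[[0.675, -0.705, -0.22, 536.225], [-0.738, -0.645, -0.199, -277.0], [-0.001, 0.297, -0.955, 384.435], [0.0, 0.0, 0.0, 1.0]]
[-7.37210686e-01  4.44883685e-01  1.36524783e+00  8.55633838e-04
  1.33255051e+00  8.96109517e-02]
```

View pics/w1c.png

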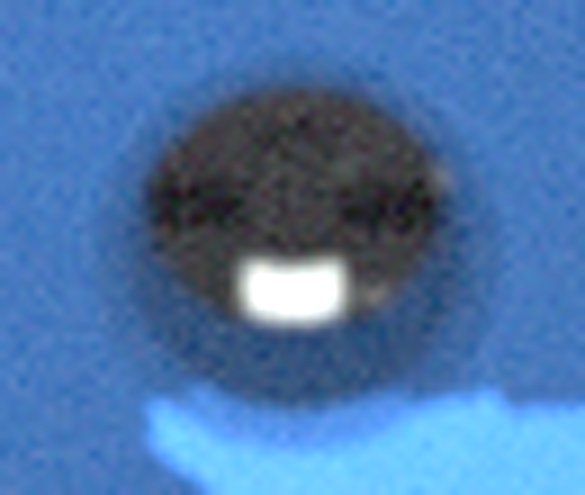

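View pics/w2.png

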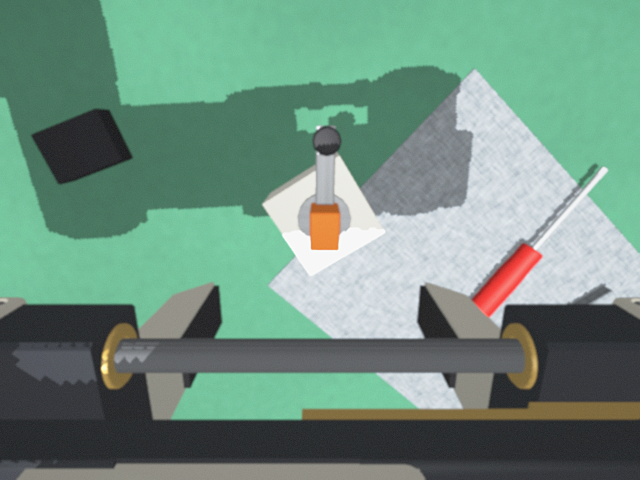

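The crop shows the socket's slot pattern, with a lit lobe at the bottom centre and dark lobes left and right. It looks aligned with the image axes, so with the tool at yaw 0.742. The second view shows the hub's orange top centred at about (325,231), the arm running almost straight up the image and the knob top at (327,140).

Run:
```python
from h import *
p=viewer.capture("wrist")
o,s,r=blob(p,(3,150,120),(20,255,255),(290,180,360,270)); print(o,s,r)
im=cv2.cvtColor(p["frame"],cv2.COLOR_RGB2HSV); print(im[200:254:3,324].tolist())
k,sk,_=blob(p,(0,0,0),(180,255,90),(305,115,350,165)); print(k,sk)
b=s[1]+s[3]
e=onz(p,(s[0]+s[2]/2,b),102); print("far edge",e); H=onz(p,(s[0]+s[2]/2,b-19),102); Kn=onz(p,k,120); print("hub",H,"knob",Kn,"dist",np.linalg.norm((Kn-H)[:2]),np.degrees(np.arctan2(*(Kn-H)[1::-1])))
ob=bot.get_obs(); print(ob["tool_pos"],ob["tcp_rot"])
y=ob["tcp_rot"][2]; X=np.array([np.cos(y),np.sin(y)]); Y=np.array([np.sin(y),-np.cos(y)]); C=e[:2]+16*X; d=C-ob["tool_pos"][:2]; print("C",C,"shift",X@d,Y@d)
```

```text
[324.85073409 227.21207178] [ 311  205   29   45 1226] ((325.0, 227.0), (44.0, 28.0), 90.0)
[[103, 9, 189], [103, 13, 180], [10, 153, 167], [12, 188, 167], [12, 193, 174], [14, 189, 233], [14, 184, 237], [14, 184, 236], [14, 187, 235], [14, 188, 235], [13, 185, 236], [13, 189, 235], [14, 189, 234], [14, 192, 234], [13, 187, 234], [13, 187, 234], [13, 196, 233], [60, 5, 253]]
[328.02647059 144.36470588] [313 127  29  29 340]
far edge [ 467.85260112 -345.33500085  102.        ]
hub [ 479.37323378 -334.67073914  102.        ] knob [ 529.36920021 -290.37546107  120.        ] dist 66.79572081421871 41.54020588119933
[ 477.5406587  -329.69286626  226.80331076] [-3.14079943e+00 -6.25463919e-04  7.44541057e-01]
C [ 479.61898473 -334.49285084] shift -1.7242357238036075 4.938248902660405
```

```bash
python3 -m handwheel '-.02 .05 .4 0 0 0 1;-.02 .05 .8 0 0 0 1;-.02 .05 1 0 0 0 1;-.02 .05 1 0 0 0 1'
python3 -m handwheel '0 0 .3 0 0 0 .2;0 0 .5 0 0 0 0;0 0 .6 0 0 0 0;0 0 .61 0 0 0 -.2;0 0 .61 0 0 0 -.3;0 0 .61 0 0 0 -.36'
python3 - <<'E'
from h import *
p=viewer.capture("wrist"); save(p,"w3.png"); o=bot.get_obs(); print(o["grip_width"],o["tool_pos"])
E
```

```text
time: 5.5
tool_pos: [477.2, -332.8, 122.2]
tcp_rot: [-3.132, 0.0, 0.745]
contact_force: [-0.2, 0.9, 1.0]
grip_width: 91.6
finger_force: 0.0
time: 6.0
tool_pos: [480.1, -337.3, 67.6]
tcp_rot: [3.139, -0.0, 0.743]
contact_force: [0.2, 0.3, 0.4]
grip_width: 56.6
finger_force: 0.0
52.63183765268065 [ 480.00506272 -337.4383465    67.62942793]
```

View pics/w3.png

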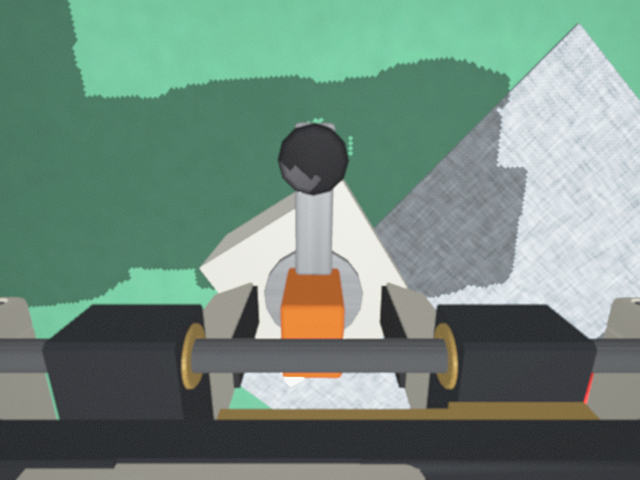

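The fingers straddle the hub. The hub's centre is at column 313 against a finger midpoint of about 319, so I shift about −2.5 mm in y before closing.

```bash
python3 -m handwheel '0 -.025 .01 0 0 0 -.4;0 -.025 .01 0 0 0 -.45;0 -.025 .01 0 0 0 -.5;0 -.025 .01 0 0 0 -1;0 -.025 .01 0 0 0 -1;0 -.025 .01 0 0 0 -1'
python3 -m handwheel '0 0 0 0 0 0 -1;0 0 0 0 0 0 -1;0 0 0 0 0 0 -1'
```

```text
time: 6.55
tool_pos: [477.5, -335.4, 65.0]
tcp_rot: [3.141, -0.0, 0.742]
contact_force: [-0.0, 0.4, 2.0]
grip_width: 23.6
finger_force: 29.9
time: 6.8
tool_pos: [477.5, -335.4, 65.0]
tcp_rot: [3.141, -0.0, 0.743]
contact_force: [0.1, -0.0, 5.5]
grip_width: 23.9
finger_force: 29.9
```

```bash
python3 -m handwheel '0 0 -.1 0 0 0 -1;0 0 -.3 0 0 0 -1;0 0 -.6 0 0 0 -1;0 0 -.9 0 0 0 -1;0 0 -1 0 0 0 -1;0 0 -1 0 0 0 -1'
python3 -m handwheel '.2 -.24 -.2 0 0 0 -1;.4 -.48 -.2 0 0 0 -1;.6 -.72 -.2 0 0 0 -1;.82 -.965 -.2 0 0 0 -1'
python3 -m handwheel '.2 -.24 0 0 0 0 -1;.4 -.48 0 0 0 0 -1;.6 -.72 0 0 0 0 -1;.82 -.965 0 0 0 0 -1'
python3 -m handwheel '.2 -.24 0 0 0 0 -1;.4 -.48 0 0 0 0 -1;.6 -.72 0 0 0 0 -1;.82 -.965 0 0 0 0 -1;.82 -.965 0 0 0 0 -1;.82 -.965 0 0 0 0 -1'
python3 - <<'E'
from h import *
p=viewer.capture("wrist"); save(p,"w4.png"); o=bot.get_obs(); print(o["grip_width"],o["tool_pos"],o["tcp_rot"],o["contact_force"])
z0=o["tool_pos"][2]-9
q,s,r=blob(p,(3,150,120),(20,255,255),(250,220,400,400)); print(q,s,r)
k,sk,_=blob(p,(0,0,0),(180,255,90),(270,110,370,210)); print(k,sk)
y=o["tcp_rot"][2]; X=np.array([np.cos(y),np.sin(y)]); Y=np.array([np.sin(y),-np.cos(y)])
f=lambda P:(X@(P[:2]-o["tool_pos"][:2]),Y@(P[:2]-o["tool_pos"][:2]))
print("hub bottom edge rel",f(onz(p,(s[0]+s[2]/2,s[1]+s[3]),z0+46)),"knob",f(onz(p,k,z0+66)))
print(proj(p,[507.5,85,90]))
E
```

```text
time: 7.3
tool_pos: [478.2, -335.8, 167.3]
tcp_rot: [3.137, -0.001, 0.743]
contact_force: [0.4, -0.1, -3.5]
grip_width: 23.7
finger_force: 29.9
time: 7.63
tool_pos: [470.9, -206.9, 182.5]
tcp_rot: [-3.138, 0.001, 0.742]
contact_force: [0.5, 0.2, -3.1]
grip_width: 23.9
finger_force: 29.9
time: 7.97
tool_pos: [465.8, -80.3, 182.5]
tcp_rot: [-3.138, 0.002, 0.742]
contact_force: [0.4, 0.7, -3.0]
grip_width: 23.8
finger_force: 29.9
time: 8.47
tool_pos: [461.3, 46.0, 182.9]
tcp_rot: [-3.139, 0.003, 0.746]
contact_force: [-0.5, -0.2, -3.1]
grip_width: 23.7
finger_force: 29.9
23.7292814708535 [461.7044638   44.87874958 183.11789743] [-3.13948341e+00  2.46536828e-03  7.44470686e-01] [ 0.56971421 -0.40673502 -3.13121821]
[319.29984464 322.19989643] [ 288  307   64   31 1931] ((319.4999694824219, 321.9999694824219), (62.99999237060547, 29.999996185302734), -0.0)
[321.23476618 158.03991497] [ 285  121   74   75 4234]
hub bottom edge rel (np.float64(4.750238445164218), np.float64(-0.6934742454380548)) knob (np.float64(71.34641039008292), np.float64(-0.38974496158378347))
[323.54502113 152.4611702 ]
```

View pics/w4.png

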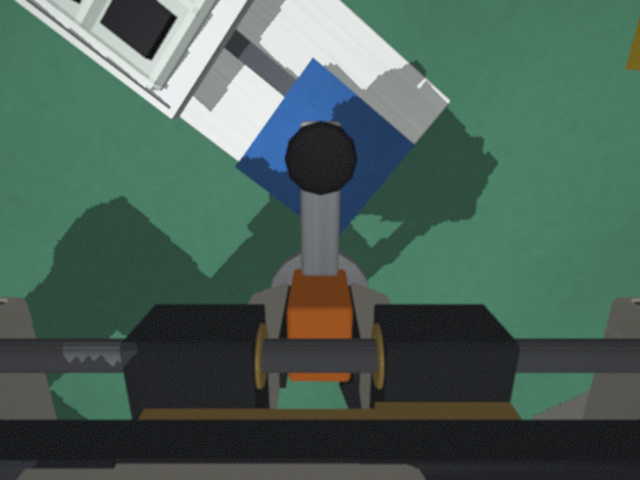

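The knob hides the bore, but the housing's corners show at about (313,58), (414,145) and (237,166). Fitting the known 84 mm square to the blue region will give the bore centre.

Run:
```python
from h import *
from scipy.optimize import minimize
p=viewer.capture("wrist"); o=bot.get_obs()
im=cv2.cvtColor(p["frame"],cv2.COLOR_RGB2HSV); m=cv2.inRange(im,(103,110,40),(125,255,255))>0
valid=np.ones_like(m); valid[:, :]=1; cv2_mask=np.zeros(m.shape,np.uint8)
cv2.circle(cv2_mask,(321,158),42,1,-1); cv2.rectangle(cv2_mask,(295,150),(348,270),1,-1); valid=(cv2_mask==0); valid[250:]=0
def cost(v):
    x,y,a=v; a=np.radians(a); R=np.array([[np.cos(a),-np.sin(a)],[np.sin(a),np.cos(a)]])
    P=np.array([proj(p,[*(R@np.array(c)*42+[x,y]),90]) for c in ((1,1),(1,-1),(-1,-1),(-1,1))])
    q=np.zeros(m.shape,np.uint8); cv2.fillPoly(q,[np.round(P*16).astype(np.int32)],1,shift=4)
    return ((q>0)!=m)[valid].sum()
for s in ([507,85,3],[503,82,0]):
    r=minimize(cost,s,method="Nelder-Mead",options=dict(initial_simplex=np.array([s,[s[0]+4,s[1],s[2]],[s[0],s[1]+4,s[2]],[s[0],s[1],s[2]+4]]))); print(r.x,r.fun)
y=o["tcp_rot"][2]; X=np.array([np.cos(y),np.sin(y)]); Y=np.array([np.sin(y),-np.cos(y)])
f=lambda P:np.array((X@(P[:2]-o["tool_pos"][:2]),Y@(P[:2]-o["tool_pos"][:2])))
z0=o["tool_pos"][2]-9
print("hub",f(onz(p,(319.5,381),z0+46)),"+16; top near edge",[f(onz(p,(319.5,r),z0+46)) for r in (307,310)],"minus16; knobtop",f(onz(p,(321,157.5),z0+67)))
print(o["tool_pos"],y,"bore rel TCP",f(np.array([*r.x[:2]])))
print(np.where(np.diff((p["frame"][300:390,300].astype(int).sum(1))).__abs__()>40)[0]+300)
```

```text
[505.66156668  83.829069     4.01437675] 404.0
[505.40869342  83.4529321    4.01980453] 427.0
hub [-14.22518705  -0.54567812] +16; top near edge [array([17.11615408, -0.53978928]), array([15.92569159, -0.54001296])] minus16; knobtop [71.29555048 -0.11667643]
[462.0349805   44.19510787 183.43277038] 0.7430028220047393 bore rel TCP [58.500168    0.43136869]
[337 338]
```

```bash
python3 -m handwheel '.2 0 0 0 0 0 -1;.4 .005 0 0 0 0 -1;.568 .009 0 0 0 0 -1;.568 .009 .2 0 0 0 -1;.568 .009 .38 0 0 0 -1;.568 .009 .38 0 0 0 -1;.568 .009 .38 0 0 0 -1'
python3 -m handwheel '0 0 .02 0 0 0 -1;0 0 .04 0 0 0 -1;0 0 .06 0 0 0 -1;0 0 .08 0 0 0 -1;0 0 .08 0 0 0 -1'
```

```text
time: 9.15
tool_pos: [504.7, 81.1, 145.7]
tcp_rot: [-3.14, 0.002, 0.741]
contact_force: [0.6, 0.5, -3.0]
grip_width: 23.8
finger_force: 30.0
time: 9.57
tool_pos: [505.1, 82.2, 138.7]
tcp_rot: [3.142, -0.0, 0.743]
contact_force: [0.4, 0.3, -3.1]
grip_width: 23.5
finger_force: 30.0
```

```bash
python3 -m handwheel '0 0 .02 0 0 0 -1;0 0 .04 0 0 0 -1;0 0 .06 0 0 0 -1;0 0 .08 0 0 0 -1;0 0 .08 0 0 0 -1'
```

```text
time: 9.98
tool_pos: [505.0, 82.3, 130.2]
tcp_rot: [-3.141, 0.0, 0.743]
contact_force: [-0.1, 0.1, -3.2]
grip_width: 23.8
finger_force: 30.0
```

```bash
python3 -m handwheel '0 0 .02 0 0 0 -1;0 0 .03 0 0 0 -1;0 0 .04 0 0 0 -1;0 0 .05 0 0 0 -1;0 0 .05 0 0 0 -1'
```

```text
time: 10.4
tool_pos: [505.4, 82.4, 125.7]
tcp_rot: [3.142, -0.001, 0.743]
contact_force: [0.9, 1.3, -3.7]
grip_width: 24.2
finger_force: 30.0
```

```bash
python3 -m handwheel '0 0 .01 0 0 0 -1;0 0 .02 0 0 0 -1;0 0 .03 0 0 0 -1;0 0 .04 0 0 0 -1;0 0 .05 0 0 0 -1;0 0 .05 0 0 0 -1'
python3 -m handwheel '0 0 .01 0 0 0 -1;0 0 .02 0 0 0 -1;0 0 .03 0 0 0 -1;0 0 .04 0 0 0 -1;0 0 .04 0 0 0 -1'
```

```text
time: 10.9
tool_pos: [505.5, 82.4, 120.7]
tcp_rot: [3.141, -0.001, 0.743]
contact_force: [1.7, 3.1, -2.2]
grip_width: 23.9
finger_force: 30.0
time: 11.32
tool_pos: [505.5, 82.4, 116.7]
tcp_rot: [3.141, -0.001, 0.743]
contact_force: [2.7, 4.4, -1.7]
grip_width: 23.9
finger_force: 30.0
```

```bash
python3 -m handwheel '.005 -.001 0 0 0 0 -1;.006 -.002 .01 0 0 0 -1;.006 -.002 .02 0 0 0 -1;.006 -.002 .03 0 0 0 -1;.006 -.002 .03 0 0 0 -1'
python3 -m handwheel '0 0 .01 0 0 0 -1;0 0 .01 0 0 0 -1'
```

```text
time: 11.73
tool_pos: [505.3, 82.7, 113.4]
tcp_rot: [-3.141, 0.0, 0.743]
contact_force: [2.8, 1.8, -3.8]
grip_width: 23.9
finger_force: 30.0
time: 11.9
tool_pos: [505.4, 82.7, 112.5]
tcp_rot: [-3.141, 0.0, 0.743]
contact_force: [1.5, 1.7, -2.4]
grip_width: 23.7
finger_force: 30.0
```

```bash
python3 -m handwheel '.001 0 .01 0 0 0 -1;.002 0 .01 0 0 0 -1'
python3 -m handwheel '0 0 .01 0 0 0 -1;0 0 .01 0 0 0 -1'
```

```text
time: 12.07
tool_pos: [505.4, 82.8, 111.5]
tcp_rot: [-3.141, 0.001, 0.743]
contact_force: [0.2, 1.6, -2.7]
grip_width: 23.7
finger_force: 30.0
time: 12.23
tool_pos: [505.5, 82.8, 110.8]
tcp_rot: [-3.142, 0.0, 0.743]
contact_force: [-1.4, 0.4, 0.3]
grip_width: 23.5
finger_force: 30.0
```

```bash
python3 -m handwheel '0 0 .005 0 0 0 -1;0 0 .01 0 0 0 -1;0 0 .01 0 0 0 -1'
python3 -m handwheel '0 0 .005 0 0 0 -1;0 0 .01 0 0 0 -1;0 0 .01 0 0 0 -1'
```

```text
time: 12.48
tool_pos: [505.5, 82.8, 109.7]
tcp_rot: [-3.142, 0.0, 0.743]
contact_force: [-1.8, 0.5, 0.8]
grip_width: 23.7
finger_force: 30.0
time: 12.73
tool_pos: [505.5, 82.8, 108.6]
tcp_rot: [-3.141, 0.0, 0.743]
contact_force: [-1.5, 0.1, 0.7]
grip_width: 23.9
finger_force: 30.0
```

The reaction holds at about 4 N while the tool keeps sinking below the expected stop. The key is in the slots and pushing the plug, so I continue gently.

```bash
python3 -m handwheel '0 0 .01 0 0 0 -1;0 0 .02 0 0 0 -1;0 0 .03 0 0 0 -1;0 0 .03 0 0 0 -1'
python3 -m handwheel '0 0 .01 0 0 0 -1;0 0 .02 0 0 0 -1;0 0 .03 0 0 0 -1;0 0 .03 0 0 0 -1'
python3 -m handwheel '0 0 .01 0 0 0 -1;0 0 .02 0 0 0 -1;0 0 .02 0 0 0 -1'
```

```text
time: 13.07
tool_pos: [505.5, 82.9, 105.4]
tcp_rot: [-3.141, 0.0, 0.743]
contact_force: [-0.4, 0.1, -0.2]
grip_width: 24.0
finger_force: 30.0
time: 13.4
tool_pos: [505.5, 82.9, 102.4]
tcp_rot: [-3.141, 0.0, 0.743]
contact_force: [-1.6, -1.2, -0.2]
grip_width: 23.8
finger_force: 30.0
time: 13.65
tool_pos: [505.6, 82.9, 100.5]
tcp_rot: [-3.141, 0.0, 0.743]
contact_force: [-1.4, -0.7, -0.5]
grip_width: 23.7
finger_force: 30.0
```

```bash
python3 -m handwheel '0 0 .005 0 0 0 -1;0 0 .01 0 0 0 -1;0 0 .01 0 0 0 -1'
python3 -m handwheel '0 0 .005 0 0 0 -1;0 0 .01 0 0 0 -1;0 0 .01 0 0 0 -1'
```

```text
time: 13.9
tool_pos: [505.6, 82.9, 99.6]
tcp_rot: [-3.141, 0.0, 0.743]
contact_force: [-1.5, -2.0, 0.3]
grip_width: 24.0
finger_force: 30.0
time: 14.15
tool_pos: [505.6, 82.9, 99.0]
tcp_rot: [3.142, -0.0, 0.743]
contact_force: [-3.9, -1.0, 5.4]
grip_width: 23.6
finger_force: 30.0
```

```bash
python3 -m handwheel '0 0 .005 0 0 0 -1;0 0 .005 0 0 0 -1;0 0 .005 0 0 0 -1'
```

```text
time: 14.4
tool_pos: [505.6, 82.9, 99.0]
tcp_rot: [3.141, -0.0, 0.743]
contact_force: [-4.8, -2.4, 8.9]
grip_width: 23.8
finger_force: 30.0
```

The crank seats at z=99.0 with the force rising to about 12 N, so it is home. I'll release, rise, and look at the platform and deck edges.

```bash
python3 -m handwheel '0 0 0 0 0 0 -.3;0 0 0 0 0 0 0;0 0 0 0 0 0 0;0 0 0 0 0 0 0'
python3 -m handwheel '0 0 -.3 0 0 0 0;0 0 -.6 0 0 0 0;0 0 -1 0 0 0 0;0 0 -1 0 0 0 0'
python3 -m handwheel '.41 -.89 0 0 0 0 0;.41 -.89 0 0 0 0 0;.41 -.89 0 0 0 0 0'
python3 - <<'E'
from h import *
p=viewer.capture("wrist"); save(p,"w5.png"); np.savez("w5",T=p["T"])
E
python3 -m handwheel '.41 -.89 0 0 0 0 0;.41 -.89 0 0 0 0 0;.41 -.89 0 0 0 0 0;.41 -.89 0 0 0 0 0;.41 -.89 0 0 0 0 0'
python3 - <<'E'
from h import *
p=viewer.capture("wrist"); save(p,"w6.png"); np.savez("w6",T=p["T"]); q=cv2.imread("pics/w6.png")
r=cv2.imread("pics/w5.png"); cv2.imwrite("pics/w56.png",np.vstack([cv2.resize(a,(640,480))[:300] for a in (r,q)]))
E
```

```text
time: 14.73
tool_pos: [506.0, 83.1, 98.1]
tcp_rot: [3.141, -0.001, 0.743]
contact_force: [0.3, -0.3, 0.1]
grip_width: 43.8
finger_force: 0.0
time: 15.07
tool_pos: [509.5, 83.2, 205.2]
tcp_rot: [3.133, -0.01, 0.743]
contact_force: [2.1, 0.1, 1.2]
grip_width: 45.8
finger_force: 0.0
time: 15.32
tool_pos: [474.4, 179.6, 198.3]
tcp_rot: [-3.14, -0.001, 0.744]
contact_force: [0.6, 0.1, -1.0]
grip_width: 45.9
finger_force: 0.0
time: 15.78
tool_pos: [445.7, 269.8, 198.0]
tcp_rot: [3.141, 0.0, 0.745]
contact_force: [0.2, -0.1, -0.9]
grip_width: 45.8
finger_force: 0.0
```

View pics/w56.png

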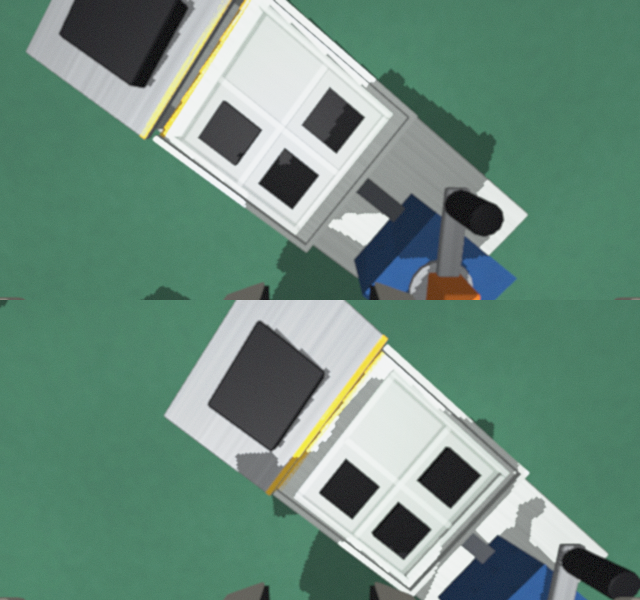

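View 1 (top) shows the deck's yellow corner at about (147,137). The platform's housing-side corners are at (308,248) and (410,117), and its deck-side corner is near (157,139). In view 2 the same platform corners are at (415,297) and (527,172), and the deck corner at (268,193).

Run:
```python
from h import *
p=viewer.capture("wrist"); 
def P(n): 
    q=dict(p); q["T"]=np.load(n+".npz")["T"]; return q
a,b=P("w5"),P("w6")
def tri(u,v):
    o1,d1=ray(a,u);o2,d2=ray(b,v); s=np.linalg.lstsq(np.c_[d1,-d2],o2-o1,rcond=None)[0]; return (o1+d1*s[0]+o2+d2*s[1])/2
for n,u,v in (("A",(308,248),(415,297)),("B",(410,117),(527,172)),("D1",(147,137),(268,193))): print(n,tri(u,v))
for h in (50,55,60,65,70):
    print(h,*[np.linalg.norm(onz(q,u,h)-onz(q,v,h)).round(1) for q,u,v in ((a,(308,248),(410,117)),(b,(415,297),(527,172)),(a,(308,248),(157,139)))])
print("deck edge len",np.linalg.norm(onz(b,(268,193),86)-onz(b,(385,37),86)), onz(b,(268,193),86),onz(b,(385,37),86))
```

```text
A [458.53273626 177.32967781  83.22884698]
B [578.93311274 189.91583788  83.53294633]
D1 [441.62140466 317.54096245  77.38304313]
50 133.7 138.0 149.0
55 131.5 135.8 146.6
60 129.3 133.5 144.1
65 127.1 131.3 141.7
70 124.9 129.0 139.3
deck edge len 128.79003814099352 [443.11885182 317.60418465  86.        ] [571.5176696  327.63501296  86.        ]
```

```bash
python3 -m handwheel '-.05 .89 0 0 0 0 0;-.05 .89 0 0 0 0 0;-.05 .89 0 0 0 0 0'
python3 -m handwheel '-.06 .89 0 0 0 0 0;-.06 .89 0 0 0 0 0;-.06 .89 0 0 0 0 0;-.06 .89 0 0 0 0 0'
python3 -m handwheel '0 0 0 0 0 0 0;0 0 .3 0 0 0 0;0 0 .6 0 0 0 0;0 0 .82 0 0 0 0;0 0 .82 0 0 0 0'
python3 - <<'E'
from h import *
p=viewer.capture("wrist"); save(p,"w7.png")
E
```

```text
time: 16.13
tool_pos: [506.1, 195.1, 198.2]
tcp_rot: [3.138, -0.001, 0.738]
contact_force: [0.1, -0.6, -0.8]
grip_width: 45.8
finger_force: 0.0
time: 16.47
tool_pos: [559.4, 127.4, 197.7]
tcp_rot: [3.141, 0.0, 0.737]
contact_force: [-0.1, 0.7, 0.3]
grip_width: 46.3
finger_force: 0.0
time: 16.88
tool_pos: [554.0, 131.8, 112.0]
tcp_rot: [-3.136, 0.007, 0.744]
contact_force: [-0.9, 0.6, 0.3]
grip_width: 45.9
finger_force: 0.0
```

View pics/w7.png

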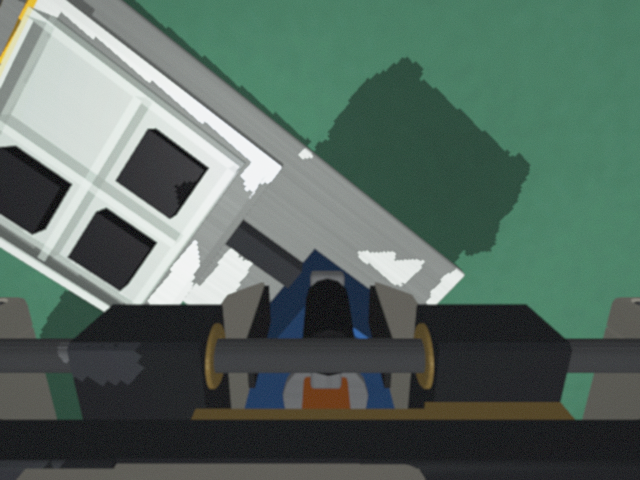

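The knob sits between the fingers at about column 328, some 2–3 mm toward +y. I'll shift and close.

```bash
python3 -m handwheel '0 .02 0 0 0 0 0;0 .02 0 0 0 0 0;0 .02 0 0 0 0 -.4;0 .02 0 0 0 0 -1;0 .02 0 0 0 0 -1;0 .02 0 0 0 0 -1;0 .02 0 0 0 0 -1'
```

```text
time: 17.52
tool_pos: [559.5, 129.6, 116.6]
tcp_rot: [3.141, -0.001, 0.742]
contact_force: [0.1, 0.1, 1.5]
grip_width: 19.7
finger_force: 30.0
```

```bash
python3 -m handwheel '-.03 .18 0 0 0 0 -1;-.106 .347 0 0 0 0 -1;-.222 .488 0 0 0 0 -1;-.371 .594 0 0 0 0 -1;-.542 .658 0 0 0 0 -1;-.724 .675 0 0 0 0 -1;-.724 .675 0 0 0 0 -1;-.724 .675 0 0 0 0 -1'
```

```text
time: 18.18
tool_pos: [551.7, 30.4, 116.6]
tcp_rot: [3.141, -0.0, 0.741]
contact_force: [0.3, -1.2, 1.5]
grip_width: 19.3
finger_force: 30.0
```

```bash
python3 -m handwheel '-.18 -.03 0 0 0 0 -1;-.347 -.106 0 0 0 0 -1;-.488 -.222 0 0 0 0 -1;-.594 -.371 0 0 0 0 -1;-.658 -.542 0 0 0 0 -1;-.675 -.724 0 0 0 0 -1;-.675 -.724 0 0 0 0 -1'
python3 -m handwheel '.03 -.18 0 0 0 0 -1;.106 -.347 0 0 0 0 -1;.222 -.488 0 0 0 0 -1;.371 -.594 0 0 0 0 -1;.542 -.658 0 0 0 0 -1;.724 -.675 0 0 0 0 -1;.724 -.675 0 0 0 0 -1;.724 -.675 0 0 0 0 -1'
python3 - <<'E'
from h import *
for c in("top","scene"):
    p=viewer.capture(c); save(p,c+"2.png")
E
```

```text
time: 18.77
tool_pos: [452.3, 39.8, 116.6]
tcp_rot: [3.141, -0.0, 0.744]
contact_force: [0.1, -1.1, 3.1]
grip_width: 19.7
finger_force: 30.0
time: 19.43
tool_pos: [461.6, 138.0, 116.4]
tcp_rot: [3.141, -0.001, 0.744]
contact_force: [-0.1, 1.4, 4.8]
grip_width: 19.5
finger_force: 30.0
```

```bash
python3 -m handwheel '0 0 0 0 0 0 -.3;0 0 0 0 0 0 0;0 0 0 0 0 0 0;0 0 -.4 0 0 0 0;0 0 -.8 0 0 0 0;0 0 -.8 0 0 0 0'
python3 -m handwheel '.76 -.3 0 0 0 0 0;.76 -.3 0 0 0 0 0;.76 -.3 .3 0 0 0 0;.76 -.3 .55 0 0 0 0;.76 -.3 .55 0 0 0 0;.76 -.3 .55 0 0 0 0;.76 -.3 .55 0 0 0 0'
python3 - <<'E'
from h import *
p=viewer.capture("wrist"); save(p,"v1.png"); np.savez("v1",T=p["T"])
E
python3 -m handwheel '0 -.75 0 0 0 0 0;0 -.75 0 0 0 0 0;0 -.75 0 0 0 0 0'
python3 -m handwheel '0 -.75 0 0 0 0 0;0 -.75 0 0 0 0 0;0 -.75 0 0 0 0 0;0 -.75 0 0 0 0 0;0 -.75 0 0 0 0 0'
python3 - <<'E'
from h import *
p=viewer.capture("wrist"); save(p,"v2.png"); np.savez("v2",T=p["T"])
C=[]
for n in("v1","v2"):
    q=dict(p); q["T"]=np.load(n+".npz")["T"]; im=cv2.imread(f"pics/{n}.png")
    for X in ([443.1,317.6,86],[571.5,327.6,86]):
        u=proj(q,X); x,y=np.clip(np.round(u).astype(int)-[33,25],0,[640-66,480-50]); print(n,u,"crop origin",x,y)
        C.append(cv2.resize(im[y:y+50,x:x+66],(396,300),interpolation=cv2.INTER_CUBIC))
cv2.imwrite("pics/v.png",np.vstack([np.hstack(C[:2]),np.hstack(C[2:])]))
E
```

```text
time: 20.03
tool_pos: [464.1, 137.4, 202.7]
tcp_rot: [3.135, -0.01, 0.742]
contact_force: [2.1, 0.9, 0.4]
grip_width: 45.6
finger_force: 0.0
time: 20.62
tool_pos: [497.0, 210.4, 142.3]
tcp_rot: [3.141, -0.001, 0.742]
contact_force: [0.4, 0.5, 0.2]
grip_width: 46.0
finger_force: 0.0
time: 20.92
tool_pos: [442.9, 268.8, 142.9]
tcp_rot: [-3.14, -0.002, 0.745]
contact_force: [-0.3, 0.2, -0.5]
grip_width: 45.5
finger_force: 0.0
time: 21.33
tool_pos: [395.9, 321.1, 142.4]
tcp_rot: [3.141, -0.002, 0.743]
contact_force: [-0.7, 0.2, 0.2]
grip_width: 46.2
finger_force: 0.0
v1 [120.53282863 207.01555196] crop origin 88 182
v1 [246.83108105   8.49158007] crop origin 214 0
v2 [378.18949852 207.12145347] crop origin 345 182
v2 [545.28433647   9.141428  ] crop origin 512 0
```

View pics/v.png

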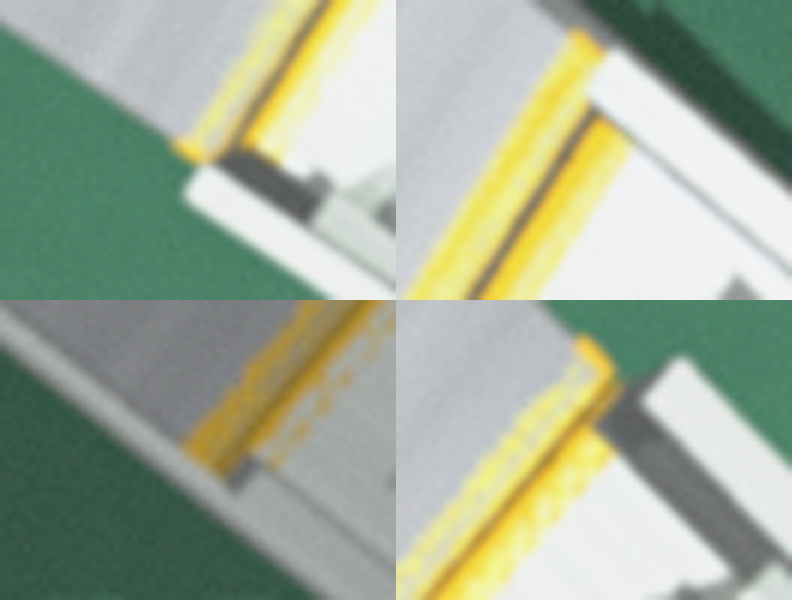

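The crops show the two yellow strips nearly level with a thin dark gap between them. I'll quantify the step by rectifying both views onto the deck plane and comparing strip positions.

```bash
cat > prof.py <<'E'
from h import *
import sys
def profs(names):
    p=viewer.capture("wrist"); a=np.radians(4.3); ex=np.array([np.cos(a),np.sin(a)]); ey=np.array([-np.sin(a),np.cos(a)]); mid=np.array([507.3,322.6])
    out={}
    for n in names:
        q=dict(p); q["T"]=np.load(n+".npz")["T"]; im=cv2.imread(f"pics/{n}.png")
        xs=np.arange(-45,45,.5); ys=np.arange(-14,10,.1)
        M=np.array([[proj(q,[*(mid+x*ex+y*ey),86]) for x in xs] for y in ys]).astype(np.float32)
        R=cv2.remap(im,M[...,0],M[...,1],cv2.INTER_CUBIC)
        # straighten: per-column gap minimum then align
        g=R.astype(float).sum(2); i0=[80+np.argmin(g[80:190,j]) for j in range(g.shape[1])]
        k=np.polyfit(xs,ys[i0],1); print(n,"cam ly",ey@(np.array(q["T"])[:2,3]-mid),"z",q["T"][2,3],"gapfit",k)
        S=np.stack([np.interp(ys+k[0]*x,ys,(R[:,j,1].astype(float)-R[:,j,0])) for j,x in enumerate(xs)],1).mean(1)
        G=np.stack([np.interp(ys+k[0]*x,ys,g[:,j]) for j,x in enumerate(xs)],1).mean(1)
        out[n]=(ys,S,G)
    return out
o=profs(sys.argv[1:]); ns=list(o)
for i in range(0,240,5): print(round(o[ns[0]][0][i],1),*[(int(o[n][1][i]),int(o[n][2][i])) for n in ns])
E
python3 prof.py v1 v2
```

```text
v1 cam ly -61.81002115526253 z 300.4227938472797 gapfit [ 0.00340155 -2.30081628]
v2 cam ly 56.0729104030759 z 300.6259336836803 gapfit [ 0.00267827 -2.38377488]
-14.0 (1, 723) (2, 596)
-13.5 (1, 723) (2, 597)
-13.0 (1, 722) (2, 597)
-12.5 (1, 721) (2, 597)
-12.0 (1, 720) (2, 597)
-11.5 (1, 720) (2, 597)
-11.0 (1, 720) (2, 597)
-10.5 (1, 720) (2, 599)
-10.0 (1, 720) (2, 601)
-9.5 (1, 720) (2, 602)
-9.0 (1, 720) (2, 602)
-8.5 (1, 720) (2, 602)
-8.0 (0, 721) (2, 602)
-7.5 (0, 721) (2, 601)
-7.0 (7, 713) (5, 600)
-6.5 (46, 669) (12, 595)
-6.0 (96, 614) (20, 589)
-5.5 (105, 604) (22, 588)
-5.0 (87, 627) (22, 587)
-4.5 (89, 623) (33, 572)
-4.0 (120, 583) (65, 530)
-3.5 (149, 539) (103, 475)
-3.0 (126, 484) (115, 421)
-2.5 (59, 396) (93, 376)
-2.0 (46, 413) (75, 396)
-1.5 (88, 528) (70, 463)
-1.0 (93, 597) (54, 504)
-0.5 (76, 622) (42, 516)
-0.0 (65, 629) (46, 520)
0.5 (52, 629) (58, 522)
1.0 (42, 624) (68, 518)
1.5 (47, 617) (63, 517)
2.0 (47, 618) (40, 520)
2.5 (27, 623) (13, 518)
3.0 (4, 621) (-1, 516)
3.5 (-4, 618) (-3, 517)
4.0 (-3, 619) (-2, 521)
4.5 (-3, 618) (-2, 521)
5.0 (-3, 612) (-2, 516)
5.5 (-3, 604) (-2, 511)
6.0 (-3, 598) (-2, 507)
6.5 (-3, 593) (-2, 504)
7.0 (-3, 589) (-2, 499)
7.5 (-3, 583) (-2, 497)
8.0 (-3, 579) (-2, 497)
8.5 (-3, 578) (-2, 500)
9.0 (-3, 580) (-2, 504)
9.5 (-3, 585) (-2, 509)
```

Run:
```python
from h import *
for c in("top","scene"):
    p=viewer.capture(c); u=proj(p,[506.4,84.3,90+26]); x,y=u.astype(int)
    q,s,r=blob(p,(3,130,90),(20,255,255),(x-20,y-25,x+20,y+25))
    print(c,"hub seen",q,s,"flush",u,"14mm proud",proj(p,[506.4,84.3,130]), "top edge flush",proj(p,[506.4,84.3,136]))
    for n in("parts_tray","platform"):
        print(n,[(round(d["score"],2),np.round(d["centre"])) for d in viewer.recognise(n,p)[:1]])
o=bot.get_obs(); print(o["time"],o["tool_pos"],o["contact_force"])
```

```text
top hub seen [231.48484848 262.84848485] [224 256  15  14 132] flush [231.85320144 263.07110831] 14mm proud [231.12249209 262.20089746] top edge flush [230.80491415 261.82268994]
parts_tray [(0.77, array([171., 262.]))]
platform [(0.95, array([189., 258.]))]
scene hub seen [381.93167702 283.42857143] [373 272  20  24 322] flush [381.90233593 284.13183596] 14mm proud [382.70056177 279.89338952] top edge flush [383.04822713 278.04734428]
parts_tray [(0.66, array([390., 292.]))]
platform [(0.93, array([407., 386.]))]
21.7333 [395.30558972 320.76505077 141.18364101] [-0.36145701 -0.55461869 -0.39829668]
```

```bash
python3 -m handwheel '0 0 -.3 0 0 0 0;0 0 -.3 0 0 0 0;0 0 -.3 0 0 0 0;0 0 -.3 0 0 0 0'; python3 -c "
from plant import bot
print(bot.close_job())"
```

```text
time: 22.07
tool_pos: [394.9, 321.0, 171.0]
tcp_rot: [-3.142, 0.0, 0.742]
contact_force: [-0.3, -0.5, -0.2]
grip_width: 45.8
finger_force: 0.0
the job is handed in; nothing more can be done
None
```

I handed the job in at about 22 s: the crank is seated flush in the drive and released, and the lift was wound 270° clockwise, leaving the platform level with the deck to within about 1 mm by the camera check; the hand-in returned no verdict.

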